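Seat the keyed dial on the gaming desk's control deck

ROBOT

A 7-joint arm with a two-finger parallel gripper is mounted at the origin on the work surface. World frame = base frame: x ahead of the robot, y to its left, z up, the work surface at z = 0. Lengths are in m, angles in rad, forces in N, time in s.
With the tool pointing down it reaches from about 0.425 to 0.925 m from the base axis. Payload 6.8 kg.
Tool frame: the origin (TCP) lies midway between the tips of the shut fingers; the grasp point (between the pads) lies 19 mm behind it; x points along the fingers, z is the direction in which the jaws open and shut, and the axes are right-handed (so a half turn about x gives the same grasp; the last joint's range is limited). The gripper opens to 85 mm and grips with 20 to 120 N. Pads are 22 mm wide; open, the fingers measure 114 mm over their backs; the gripper's body (76 mm by 85 mm) begins 54 mm behind the grasp point. The pads swing forward as they close: fully open they stand 13 mm farther back than shut.
Start: joints at [1.068, 0.477, 0.022, 1.555, -0.011, 1.109, -0.083], TCP at [0.26, -0.623, 0.231] pointing down, gripper open.
Joint ranges: [-2.96, 2.96], [-0.34, 2.1], [-1.41, 1.46], [0.24, 2.44], [-1.37, 4.51], [0.17, 1.92], [-2.96, 2.96]. Speed limits (rad/s): [2.39, 2.39, 3.14, 3.14, 3.14, 3.14, 3.14].

INTERFACE

Orientations are given as a unit quaternion [w, x, y, z].
In Python, from station import bot gives the robot as it stands. The module is installed in compiled form; this text tells all that it offers.
- The arm moves only by the shell command python3 -m jog 'ROWS' [FORCE]. ROWS is text: rows parted by semicolons, each of 7 numbers parted by spaces: the shift along the tool's x, y, z in mm, then the turn, a rotation vector about the tool's x, y, z in units of 6 degrees (1.0 is 6 degrees), then the finger opening in mm, from 0 to 85.4. A call has 1 to 5 rows; each row shifts and turns the commanded pose from where the row before left it, along the tool's axes as they then stand; what a row does not reach is not made up. A row lasts 1/10 s, in which the tool goes at most 50 mm and 8.59 degrees, less where a joint would pass 70% of its speed; a pose out of reach is approached as far as the arm can. A call with a gripper value outside its range is refused whole. The fingers move at their own pace and stop on an object; FORCE is the grip in N (left out, the last holds). Time passes only in rows, so rows that do not move let the fingers close. It gives the time, the measured TCP pose, the force and the opening at its end, in the units of the state.
- bot.get_obs(): the state, without advancing time (a new reading comes with each control period).
- bot.read_camera(name): name is "scene" or "top" or "wrist"; returns (picture, depth): 384x512x3 uint8, red, green, blue; 384x512 float32, m along the optical axis (not along the pixel's ray), 0 where there is no reading.
- bot.calibration(name): a dict with "fx", "fy", "cx", "cy" (pixels), "T" (4x4, takes a point from camera to world coordinates). Camera axes: x right, y up, looking along -z (the intrinsics and any distortion apply to the point x, -y, -z); pixel columns grow to the right and rows downward; lengths in m; the calibration is good to about 2 mm. A picture is of the moment at which its call begins: read the wrist's pose just before it. calibration takes no time and is no camera call; for the wrist camera it gives the pose at the moment of the call.
- bot.hand_in(): hands the job in, once; it reports no verdict.
The state is a dict: "t": time; "q": joint angles; "joint_vel": joint speeds; "joint_torque": joint torques, N m; "eef_pos": TCP position; "tool_rot": TCP orientation; "contact_force": force on the tool from outside, world axes, zero at the start; "torque": the same for the moment, N m; "gripper_width": opening from 0.0 (shut) to 1.0 (fully open).
Only numpy, scipy, OpenCV 4.12 (cv2) and the standard library are available. Lean on these libraries where they do the work, as an engineer would, in place of code of your own. Each camera call takes 0.05 s, during which the arm holds its last target.

TASK

The big dial of the control deck sits loose on its shaft with the notch in its rim turned away from the small locating pin on the deck. With a fingertip, push the dial round by its finger post until the notch is over the pin, then press down on the raised centre cap until the dial is fully home over the pin. Do not lift the dial off its shaft, leave the mug, mouse and phone alone, and finish clear of everything.

Things in the scene. Friction and masses are not known exactly. Their poses are not given: they have to be found in the camera images.
- deck: Control deck, a black flat box fixed to the desk, 170 x 240 mm, top 30 mm above the desk, keys up to 37 mm. Origin on the desk straight below the dial's shaft axis; z up; x points from the shaft to the locating pin; eight small keys on its +y side, 79 to 138 mm from the shaft axis. The fixed upright shaft (19 mm diameter) stands inside the dial, hidden by it.
- pin (a point): Top of the locating pin: a fixed steel key standing 10 mm above the deck top, 6 mm wide, running radially from 48.5 mm to 66.5 mm from the shaft axis, so that its outer end shows beyond the dial's rim. This point is at 51.5 mm from the axis, 40 mm above the desk.
- dial: Loose plain grey metal disc, 109 mm diameter, 12 mm thick, about 0.16 kg, with a raised centre cap and one finger post. Origin: centre of its underside; z up, x to the notch. Underside 14 mm above the deck top at the start (4 mm clear of the pin), 4 mm when fully home. Turns either way on the shaft with light friction and 1.5 mm radial play and stays where it is left.
- notch (a point): Middle of the notch in the dial's rim, at underside height, 51.5 mm from the dial's axis. The notch goes right through the thickness, is 13 mm wide with straight sides and is cut in from the rim to 46 mm from the axis (so 3.5 mm to spare on each side of the pin).
- post_top (a point): Top of the finger post, an upright round post of 12 mm diameter standing 18 mm above the disc's upper face, 40 mm from the dial's axis opposite the notch (30 mm above the dial's underside). To be pushed sideways from either side.
- cap_top (a point): Centre of the flat top of the raised centre cap, 34 mm in diameter, 26 mm above the dial's underside (14 mm above the disc's upper face). The place to press straight down.
- collar (a joint): Friction collar under the dial (60 mm diameter), which carries it. 0 = up (start), 0.010 m = fully down; it slides down when pressed with more than about 6 N and stays where it is left (no spring). With the notch off the pin the dial comes down on the pin after 4 mm.
- mug: Dark grey open cup, 76 mm across, 95 mm high, standing loose; origin at the centre of its underside. Leave alone.
- mouse: White computer mouse, 115 x 58 x 32 mm, loose; origin at the centre of its underside. Leave alone.
- phone: Black phone with a dark blue screen lying flat, 150 x 72 x 9 mm, loose; origin at the centre of its underside. Leave alone.

How it is judged:
By the outcome, as a careful person would: the job done as asked, in the order asked, and still so for the second after the job is handed in, with the robot touching nothing.
It also fails if it takes over 61 s, if anything falls off the work surface, if the arm or the gripper's body presses on something with over 40 N, if the wrist force passes 120 N, or if a joint passes its speed limit or range.

## Working session

There is one attempt and no reset: what is moved stays moved. The work goes in short steps, Python scripts to look and compute and a shell command to move; the robot and the scene stay as the last step left them, time stands still between calls to the robot, and variables do not carry over. Pictures are saved under pics/ and viewed, and the job is handed in when it is done.

```bash
mkdir -p pics; python3 - <<'E'
from station import bot
import cv2,numpy as np
o=bot.get_obs();print({k:np.round(v,4) for k,v in o.items()})
for n in("scene","top","wrist"):
    p,d=bot.read_camera(n);c=bot.calibration(n)
    cv2.imwrite(f"pics/{n}0.png",p[:,:,::-1]);np.savez(f"pics/{n}0.npz",p=p,d=d,**c)
    print(n,{k:np.round(v,3) for k,v in c.items()})
E
```

```text
{'t': np.float64(0.0), 'q': array([ 1.068 ,  0.4778,  0.0224,  1.5565, -0.0115,  1.1093, -0.0831]), 'joint_vel': array([ 0.0012, -0.0021,  0.0006, -0.0015,  0.0007,  0.0015, -0.0001]), 'joint_torque': array([-6.00000e-04, -5.96462e+01,  1.60790e+00, -2.81200e+01,
        1.25000e-02,  9.30000e-03, -0.00000e+00]), 'eef_pos': array([ 0.2593, -0.6226,  0.2303]), 'tool_rot': array([ 0.5878,  0.3926,  0.5889, -0.3919]), 'contact_force': array([-0.0955, -0.5603,  0.241 ]), 'torque': array([-0.026 , -0.0866,  0.0232]), 'gripper_width': np.float64(1.0002)}
scene {'fx': np.float64(428.937), 'fy': np.float64(428.937), 'cx': np.float64(261.811), 'cy': np.float64(189.33), 'T': array([[-0.286, -0.722,  0.631,  1.094],
       [ 0.958, -0.202,  0.203,  0.363],
       [-0.019,  0.662,  0.749,  0.745],
       [ 0.   ,  0.   ,  0.   ,  1.   ]])}
top {'fx': np.float64(440.267), 'fy': np.float64(440.267), 'cx': np.float64(259.542), 'cy': np.float64(191.628), 'T': array([[-3.000e-03,  9.810e-01, -1.930e-01,  3.640e-01],
       [-1.000e+00, -3.000e-03,  1.000e-03,  1.990e-01],
       [ 0.000e+00,  1.930e-01,  9.810e-01,  1.015e+00],
       [ 0.000e+00,  0.000e+00,  0.000e+00,  1.000e+00]])}
wrist {'fx': np.float64(323.74), 'fy': np.float64(323.74), 'cx': np.float64(252.926), 'cy': np.float64(194.07), 'T': array([[ 0.384,  0.879,  0.281,  0.331],
       [-0.923,  0.367,  0.114, -0.593],
       [-0.002, -0.304,  0.953,  0.373],
       [ 0.   ,  0.   ,  0.   ,  1.   ]])}
```

```bash
ls . pics
```

```text
.:
pics

pics:
scene0.npz
scene0.png
top0.npz
top0.png
wrist0.npz
wrist0.png
```

View pics/scene0.png

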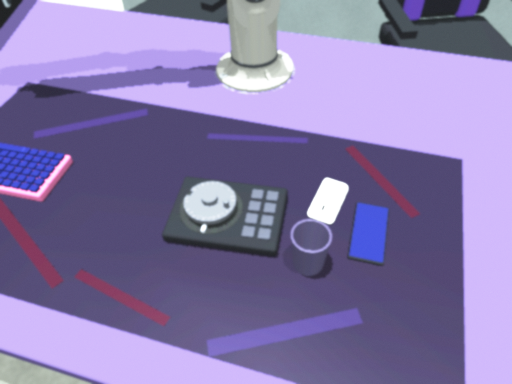

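View pics/top0.png

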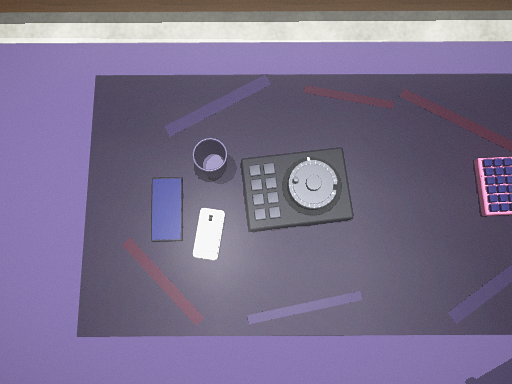

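The top view shows the dial at about (313,184), the pin at (309,159), the post near (295,180) and a dark notch near (336,187). I'll zoom in to confirm these.

```bash
python3 - <<'E'
import cv2
a=cv2.imread("pics/top0.png")[140:240,235:365];b=cv2.imread("pics/scene0.png")[165:260,155:300]
cv2.imwrite("pics/topz.png",cv2.resize(a,None,fx=6,fy=6,interpolation=cv2.INTER_CUBIC)[:600,:800])
cv2.imwrite("pics/scenez.png",cv2.resize(b,None,fx=5,fy=5,interpolation=cv2.INTER_CUBIC))
E
```

```text
(no output)
```

View pics/topz.png

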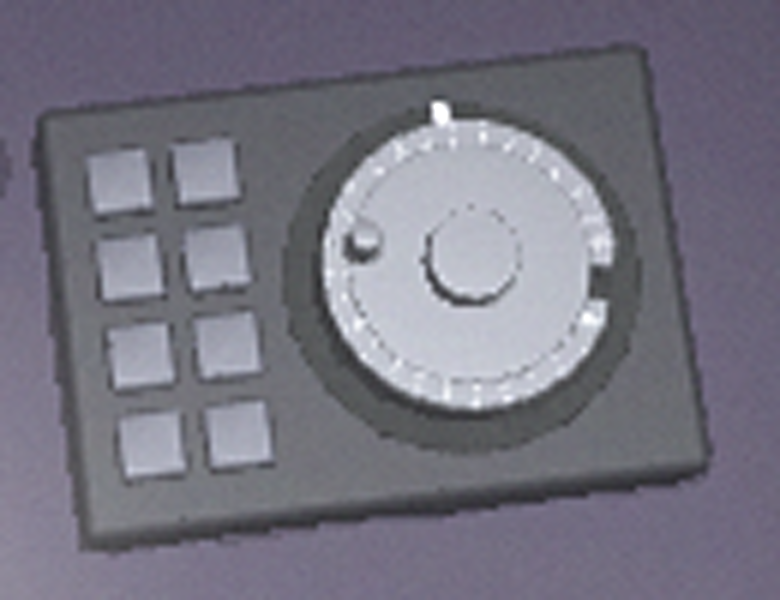

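View pics/scenez.png

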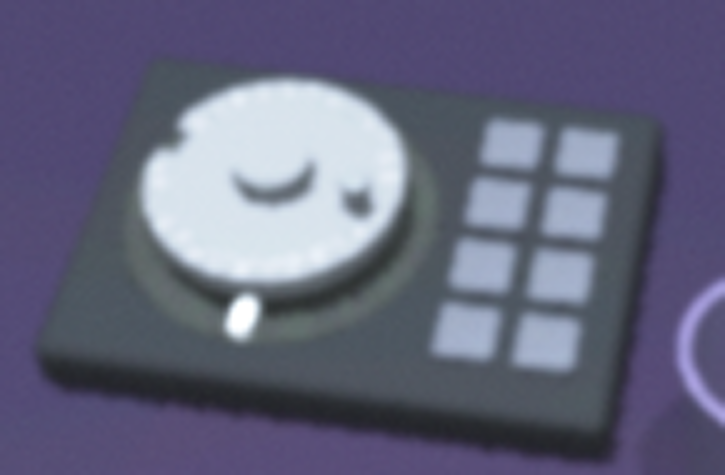

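```bash
cat >h.py <<'E'
import numpy as np,cv2
def ray(c,u,v,z):
    d=np.array([(u-c['cx'])/c['fx'],-(v-c['cy'])/c['fy'],-1.]);T=c['T'];w=T[:3,:3]@d;o=T[:3,3]
    return o+w*(z-o[2])/w[2]
def proj(c,P):
    q=np.linalg.inv(c['T'])@np.append(P,1);return np.array([c['cx']+c['fx']*q[0]/-q[2],c['cy']-c['fy']*q[1]/-q[2]])
E
python3 - <<'E'
from h import *
def f(s,ox,oy,k,pts):
    c=np.load(f"pics/{s}0.npz");R={}
    for n,(x,y,z) in pts.items(): R[n]=ray(c,ox+(x+.5)/k-.5,oy+(y+.5)/k-.5,z)
    ce=R['cap']
    for n,p in R.items():
        d=p-ce;print(s,n,p.round(4),'r %.1f ang %.1f'%(1e3*np.hypot(d[0],d[1]),np.degrees(np.arctan2(d[1],d[0]))))
f('top',235,140,6,dict(cap=(474,252,.070),post=(366,236,.074),pin_outer=(439,100,.04),pin_mid=(441,112,.04),notch=(602,284,.056),discL=(322,270,.056),discR=(613,240,.056),k1=(121,181,.037),k4=(153,444,.037),k5=(207,171,.037),k8=(238,434,.037)))
f('scene',155,165,5,dict(cap=(276,172,.070),pin_outer=(238,335,.04),notch=(175,145,.056),post=(357,190,.074),k1=(547,343,.037),k4=(586,153,.037)))
# depth
d=np.load("pics/top0.npz");c=d
for (x,y) in((474,252),(366,236),(540,200),(620,130)):
    u=235+x/6;v=140+y/6;Z=d['d'][int(round(v)),int(round(u))]
    print(x,y,(c['T']@np.array([(u-c['cx'])/c['fx']*Z,-(v-c['cy'])/c['fy']*Z,-Z,1])).round(4))
E
```

```text
top cap [0.5727 0.0795 0.07  ] r 0.0 ang 0.0
top post [0.5779 0.1193 0.074 ] r 40.1 ang 82.5
top pin_outer [0.6388 0.0875 0.04  ] r 66.6 ang 6.9
top pin_mid [0.634  0.0869 0.04  ] r 61.8 ang 6.8
top notch [0.5634 0.0307 0.056 ] r 49.8 ang -100.7
top discL [0.5691 0.1344 0.056 ] r 54.9 ang 93.7
top discR [0.5801 0.026  0.056 ] r 54.1 ang -82.1
top k1 [0.6081 0.2091 0.037 ] r 134.3 ang 74.7
top k4 [0.5069 0.1973 0.037 ] r 134.9 ang 119.2
top k5 [0.6119 0.1763 0.037 ] r 104.4 ang 67.9
top k8 [0.5106 0.1655 0.037 ] r 106.0 ang 125.8
scene cap [0.5804 0.0848 0.07  ] r 0.0 ang 0.0
scene pin_outer [0.6426 0.0889 0.04  ] r 62.4 ang 3.8
scene notch [0.5673 0.0319 0.056 ] r 54.5 ang -103.9
scene post [0.5835 0.1218 0.074 ] r 37.1 ang 85.2
scene k1 [0.6103 0.2098 0.037 ] r 128.5 ang 76.6
scene k4 [0.5086 0.1975 0.037 ] r 133.7 ang 122.5
474 252 [0.572  0.0785 0.0687 1.    ]
366 236 [0.5771 0.1184 0.0734 1.    ]
540 200 [0.595  0.0514 0.0542 1.    ]
620 130 [0.6275 0.0166 0.0333 1.    ]
```

```bash
cat >>h.py <<'E'
from scipy.spatial.transform import Rotation as Ro
def pose():
    from station import bot
    o=bot.get_obs();q=o['tool_rot'];return o,np.array(o['eef_pos']),Ro.from_quat([q[1],q[2],q[3],q[0]])
def goto(P,yaw_z):
    """tool x down, tool z at world azimuth yaw_z(deg): shift in tool mm + rotvec in 6deg units, from measured pose"""
    o,p,R=pose();a=np.radians(yaw_z);x=np.array([0,0,-1.]);z=np.array([np.cos(a),np.sin(a),0]);y=np.cross(z,x)
    G=Ro.from_matrix(np.c_[x,y,z]);rv=(R.inv()*G).as_rotvec(degrees=True)/6
    print('t',round(float(o['t']),2),'pos',p.round(4),'F',np.round(o['contact_force'],1),'q',np.round(o['q'],2))
    zc=R.as_matrix()[:,2];print('z az',np.degrees(np.arctan2(zc[1],zc[0])).round(2),'x',R.as_matrix()[:,0].round(3))
    print('shift',(R.inv().apply(P-p)*1e3).round(1),'turn',rv.round(3))
E
python3 - <<'E'
from h import *
goto(np.array([.6,.1,.2]),90)
E
python3 -m jog '0 0 0 0 0 0 0;-10 0 0 0 0 0 0'
```

```text
t 0.15 pos [ 0.2594 -0.6227  0.2305] F [ 0.  -0.  -0.3] q [ 1.07  0.48  0.02  1.56 -0.01  1.11 -0.08]
z az -67.38 x [-0.001  0.001 -1.   ]
shift [  31.2  592.3 -536.1] turn [-2.623e+01 -5.000e-03 -1.800e-02]
t: 0.35
eef_pos: [0.2592, -0.6221, 0.2399]
tool_rot: [0.587, 0.393, 0.589, -0.392]
contact_force: [0.3, -0.3, -0.7]
gripper_width: 0.691
```

```bash
python3 - <<'E'
from h import *
goto(np.array([.610,.115,.16]),-7.5)
E
```

```text
t 0.35 pos [ 0.2592 -0.6221  0.2399] F [ 0.3 -0.3 -0.7] q [ 1.07  0.47  0.02  1.55 -0.01  1.13 -0.08]
z az -67.38 x [-0.002  0.003 -1.   ]
shift [  81.6  607.4 -545.2] turn [-9.98  -0.03  -0.015]
```

```bash
for i in 1; do python3 -m jog '1 15 -13.5 0 0 0 0;2 30 -27 0 0 0 0;3 30 -27 0 0 0 0;3 30 -27 0 0 0 0;3 30 -27 0 0 0 0'; python3 -m jog '3 30 -27 0 0 0 0;3 30 -27 0 0 0 0;3 30 -27 0 0 0 0;3 30 -27 0 0 0 0;3 30 -27 0 0 0 0'; python3 -m jog '3 30 -27 0 0 0 0;3 30 -27 0 0 0 0;3 30 -27 0 0 0 0;3 30 -27 0 0 0 0;3 30 -27 0 0 0 0'; python3 -m jog '3 30 -27 0 0 0 0;3 30 -27 0 0 0 0;3 30 -27 0 0 0 0;3 30 -27 0 0 0 0;2 20 -18 0 0 0 0'; done; python3 -m jog '0 0 0 -1.2 0 0 0;0 0 0 -1.2 0 0 0;0 0 0 -1.2 0 0 0;0 0 0 -1.2 0 0 0;0 0 0 -1.2 0 0 0'; python3 -m jog '0 0 0 -1.2 0 0 0;0 0 0 -1.2 0 0 0;0 0 0 -1.2 0 0 0;0 0 0 -0.4 0 0 0;0 0 0 0 0 0 0'
python3 - <<'E'
from h import *
goto(np.array([.610,.115,.16]),-7.5)
E
```

```text
t: 0.85
eef_pos: [0.3382, -0.4578, 0.2301]
tool_rot: [0.589, 0.392, 0.588, -0.392]
contact_force: [0.4, -0.3, -0.5]
gripper_width: 0.001
t: 1.35
eef_pos: [0.4249, -0.2755, 0.2152]
tool_rot: [0.589, 0.392, 0.588, -0.392]
contact_force: [-0.4, -0.1, 0.3]
gripper_width: -0.0
t: 1.85
eef_pos: [0.5116, -0.0931, 0.2002]
tool_rot: [0.589, 0.392, 0.588, -0.392]
contact_force: [1.0, -0.7, -0.1]
gripper_width: 0.001
t: 2.35
eef_pos: [0.5925, 0.0792, 0.1861]
tool_rot: [0.589, 0.392, 0.589, -0.391]
contact_force: [1.3, 0.2, -0.1]
gripper_width: -0.001
t: 2.85
eef_pos: [0.5918, 0.0756, 0.1861]
tool_rot: [0.682, 0.19, 0.681, -0.19]
contact_force: [0.1, 0.1, 0.1]
gripper_width: 0.002
t: 3.35
eef_pos: [0.5918, 0.0755, 0.186]
tool_rot: [0.706, 0.046, 0.705, -0.046]
contact_force: [-1.5, -0.2, -0.3]
gripper_width: -0.001
t 3.35 pos [0.5918 0.0755 0.186 ] F [-1.5 -0.2 -0.3] q [ 0.18  0.45 -0.54  1.77  0.27  1.   -0.59]
z az -7.4 x [ 0.001 -0.    -1.   ]
shift [26.  41.6 12.9] turn [0.016 0.008 0.   ]
```

```bash
python3 -m jog '0 14 13 0 0 0 0;0 27.5 0 0 0 0 0;0 0 0 0 0 0 0'; cat >shot.py <<'E'
import sys
from h import *
from station import bot
n,k=sys.argv[1],sys.argv[2]
c=bot.calibration(n);p,d=bot.read_camera(n);np.savez(f"pics/{n}{k}.npz",p=p,d=d,**c)
im=p[:,:,::-1]
if n=='wrist': im=cv2.resize(im,None,fx=1.5,fy=1.5)
else: im=cv2.resize(im[140:240,235:365] if n=='top' else im[165:260,155:300],None,fx=5,fy=5,interpolation=cv2.INTER_CUBIC)
cv2.imwrite(f"pics/{n}{k}.png",im)
E
python3 shot.py wrist 1
```

```text
t: 3.65
eef_pos: [0.6098, 0.1199, 0.1862]
tool_rot: [0.706, 0.046, 0.705, -0.043]
contact_force: [-0.7, 0.2, 0.6]
gripper_width: -0.003
```

View pics/wrist1.png

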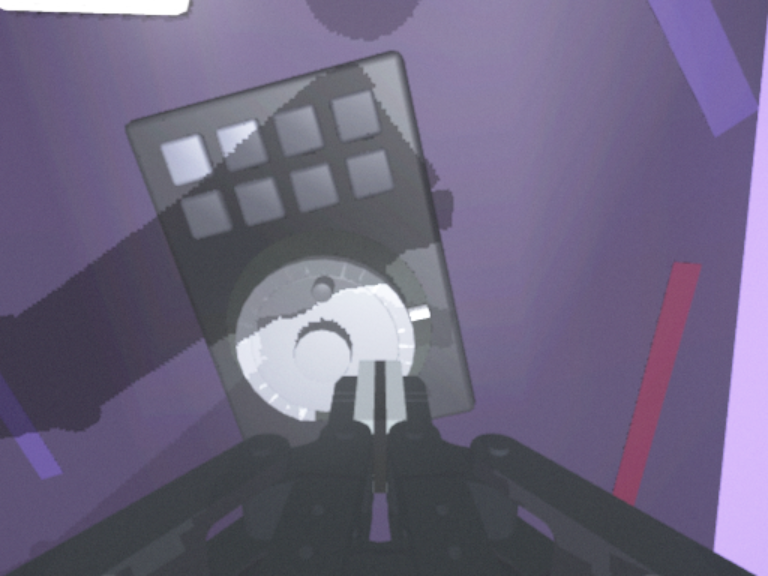

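The wrist view shows the post at (322,287), the cap at (322,352) and the pin at (418,313). The notch is below at about (322,415).

```bash
python3 - <<'E'
from h import *
c=np.load("pics/wrist1.npz");g=lambda x,y,z:ray(c,x/1.5-.17,y/1.5-.17,z)
ce=g(322,353,.070)
for n,a in dict(cap=(322,353,.07),post=(322.5,286,.074),pino=(430,312,.04),pin=(420,314,.04),L=(236,340,.056),R=(413,340,.056),notch=(323,416,.056),k1=(356,117,.037),k2=(187,160,.037)).items():
    p=g(*a);d=p-ce;print(n,p.round(4),'r %.1f ang %.1f'%(1e3*np.hypot(d[0],d[1]),np.degrees(np.arctan2(d[1],d[0]))))
print("tip", proj(c,np.array([.6098,.1199,.1862]))*1.5)
goto(np.array([.610,.115,.062]),-7.5)
E
```

```text
cap [0.5712 0.083  0.07  ] r 0.0 ang 0.0
post [0.5787 0.1242 0.074 ] r 42.0 ang 79.7
pino [0.6379 0.089  0.04  ] r 66.9 ang 5.2
pin [0.6315 0.0885 0.04  ] r 60.5 ang 5.3
L [0.5182 0.0919 0.056 ] r 53.8 ang 170.4
R [0.6249 0.0783 0.056 ] r 53.8 ang -5.0
notch [0.5622 0.0332 0.056 ] r 50.5 ang -100.3
k1 [0.6077 0.2099 0.037 ] r 132.1 ang 74.0
k2 [0.5072 0.199  0.037 ] r 132.6 ang 118.9
tip [380.13930229 386.02490247]
t 3.7 pos [0.6097 0.1177 0.1859] F [ 0.5 -0.1  0.2] q [ 0.11  0.49 -0.54  1.71  0.28  1.02 -0.65]
z az -7.27 x [ 0.001  0.001 -1.   ]
shift [123.9  -2.8   0.6] turn [ 0.038  0.005 -0.013]
```

```bash
python3 -m jog '30 -1 1 0 0 0 0;30 0 0 0 0 0 0;30 0 0 0 0 0 0;20 0 0 0 0 0 0;5 0 0 0 0 0 0';python3 -m jog '4 0 0 0 0 0 0;3 0 0 0 0 0 0;0 0 0 0 0 0 0'
python3 -m jog '0 0 -2 0 0 0 0;0 0 -2 0 0 0 0;0 0 -2 0 0 0 0;0 0 -2 0 0 0 0;0 0 0 0 0 0 0'
python3 shot.py top 2; python3 - <<'E'
from h import *
goto(np.array([.6,.115,.062]),-7.5)
E
```

```text
t: 4.2
eef_pos: [0.6089, 0.1124, 0.068]
tool_rot: [0.704, 0.045, 0.707, -0.047]
contact_force: [0.7, 0.1, 0.2]
gripper_width: -0.0
t: 4.5
eef_pos: [0.611, 0.1141, 0.0641]
tool_rot: [0.706, 0.046, 0.705, -0.046]
contact_force: [-0.5, -0.0, -0.5]
gripper_width: 0.001
t: 5.0
eef_pos: [0.6022, 0.1152, 0.0634]
tool_rot: [0.706, 0.045, 0.706, -0.045]
contact_force: [1.0, 0.7, -1.2]
gripper_width: 0.0
t 5.05 pos [0.6024 0.1152 0.0634] F [-0.2  0.3  0.2] q [ 0.06  0.62 -0.48  1.81  0.38  0.8  -0.74]
z az -7.38 x [ 0. -0. -1.]
shift [ 1.4 -0.5 -2.4] turn [0.021 0.001 0.001]
```

View pics/top2.png

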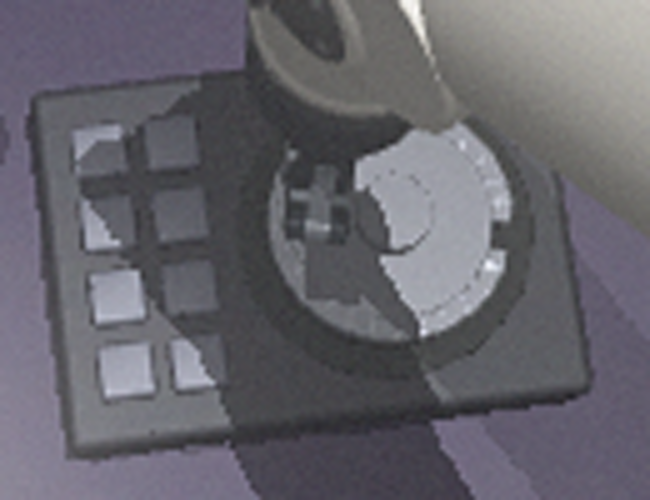

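```bash
python3 -m jog '0 2.4 -4.1 -1 0 0 0;0 2.4 -4.1 -1 0 0 0;0 2.4 -4.1 -1 0 0 0;0 2.4 -4.1 -1 0 0 0;0 0 0 0 0 0 0'
cat >st.py <<'E'
from h import *
o,p,R=pose();z=R.as_matrix()[:,2];az=np.degrees(np.arctan2(z[1],z[0]))
er=np.array([-z[1],z[0]]);et=-z[:2];d=(p[:2]-[.572,.081])*1e3
print('t %.2f'%o['t'],'az %.1f'%az,'r %.1f tang %.1f z %.4f'%(d@er,d@et,p[2]),'F er %.1f et %.1f z %.1f'%(o['contact_force'][:2]@er,o['contact_force'][:2]@et,o['contact_force'][2]),'q7 %.2f'%o['q'][6],'x',R.as_matrix()[:,0].round(3))
E
python3 st.py;python3 shot.py top 3;python3 shot.py scene 3
```

```text
t: 5.55
eef_pos: [0.5857, 0.1244, 0.0633]
tool_rot: [0.7, -0.102, 0.7, 0.103]
contact_force: [-0.2, 0.3, 0.1]
gripper_width: 0.001
t 5.55 az 16.7 r 37.6 tang -25.5 z 0.0633 F er 0.3 et 0.1 z 0.1 q7 -0.41 x [-0.  0. -1.]
```

View pics/top3.png

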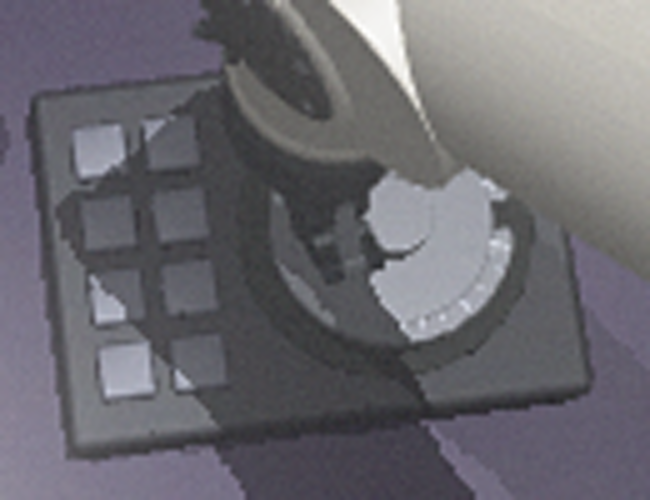

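View pics/scene3.png

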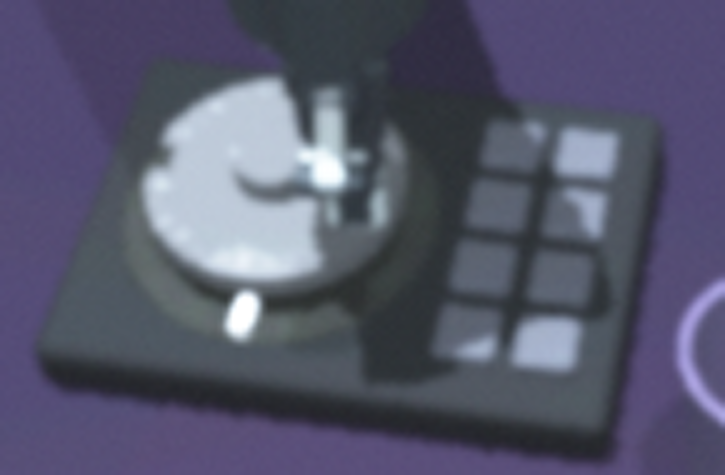

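The dial is turning: in the top view the notch has moved up to about (503,213), where it was at (498,237).

```bash
cat >ang.py <<'E'
import sys
from h import *
# args: camera k x y z : angle of point in zoomed pic about cap axis (.572,.081)
n,k,x,y,z=sys.argv[1],sys.argv[2],*map(float,sys.argv[3:6]);c=np.load(f"pics/{n}{k}.npz")
ox,oy=(235,140) if n=='top' else (155,165)
p=ray(c,ox+(x+.5)/5-.5,oy+(y+.5)/5-.5,z);d=p[:2]-[.572,.080];print(p.round(4),'r %.1f ang %.1f'%(1e3*np.hypot(*d),np.degrees(np.arctan2(d[1],d[0]))))
E
python3 ang.py top 2 500 237 .056;python3 ang.py top 3 503 213 .056;python3 -m jog '0 2.4 -4.1 -1 0 0 0;0 2.4 -4.1 -1 0 0 0;0 2.4 -4.1 -1 0 0 0;0 2.4 -4.1 -1 0 0 0;0 2.4 -4.1 -1 0 0 0';python3 st.py;python3 -m jog '0 2.4 -4.1 -1 0 0 0;0 2.4 -4.1 -1 0 0 0;0 2.4 -4.1 -1 0 0 0;0 0 0 0 0 0 0';python3 st.py;python3 shot.py top 4;python3 shot.py scene 4
```

```text
[0.5633 0.0314 0.056 ] r 49.4 ang -100.2
[0.5742 0.0296 0.056 ] r 50.4 ang -87.5
t: 6.15
eef_pos: [0.5629, 0.125, 0.0634]
tool_rot: [0.649, -0.28, 0.649, 0.28]
contact_force: [0.2, 0.7, 0.3]
gripper_width: 0.0
t 6.15 az 46.7 r 36.8 tang -25.8 z 0.0634 F er 0.4 et -0.7 z 0.3 q7 0.02 x [ 0.001  0.    -1.   ]
t: 6.55
eef_pos: [0.5491, 0.1193, 0.0632]
tool_rot: [0.598, -0.377, 0.598, 0.378]
contact_force: [-0.1, -0.4, -0.7]
gripper_width: 0.001
t 6.55 az 64.5 r 37.1 tang -24.7 z 0.0632 F er -0.1 et 0.4 z -0.7 q7 0.28 x [-0.001  0.    -1.   ]
```

View pics/top4.png

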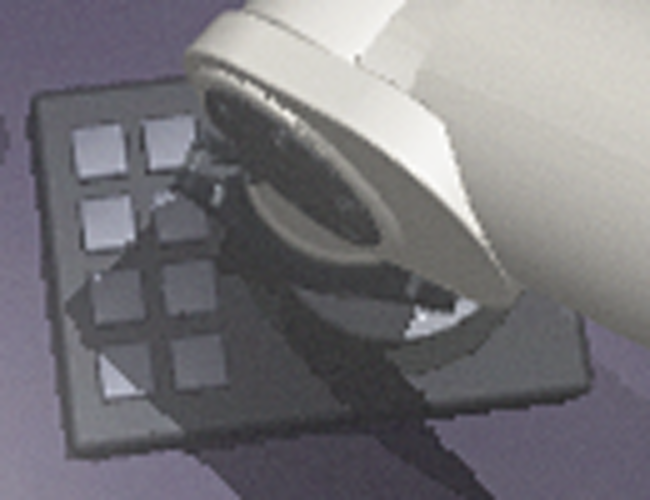

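View pics/scene4.png

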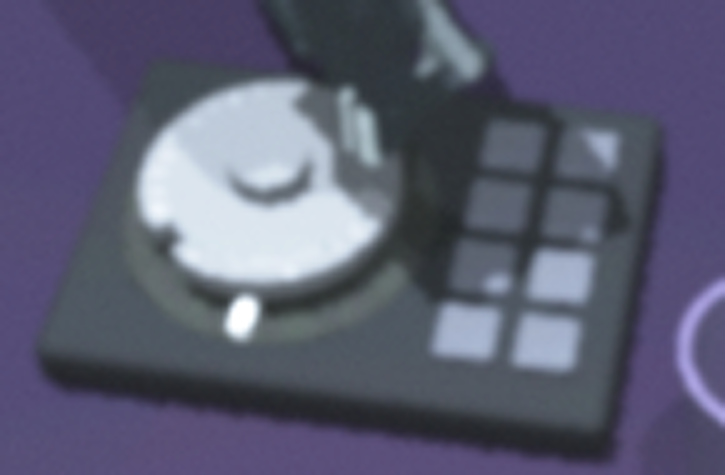

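```bash
python3 ang.py scene 4 165 238 .053;python3 ang.py scene 0 0 0 0 >/dev/null; python3 -m jog '0 2.4 -4.1 -1 0 0 0;0 2.4 -4.1 -1 0 0 0;0 2.4 -4.1 -1 0 0 0;0 2.4 -4.1 -1 0 0 0;0 2.4 -4.1 -1 0 0 0';python3 -m jog '0 2.4 -4.1 -1 0 0 0;0 0 0 0 0 0 0';python3 st.py;python3 shot.py scene 5
```

```text
[0.6133 0.0465 0.053 ] r 53.2 ang -39.1
t: 7.15
eef_pos: [0.5333, 0.1029, 0.0635]
tool_rot: [-0.479, 0.52, -0.479, -0.52]
contact_force: [-0.9, 1.1, 0.2]
gripper_width: 0.001
t: 7.35
eef_pos: [0.5311, 0.0978, 0.0631]
tool_rot: [0.452, -0.543, 0.452, 0.544]
contact_force: [-0.7, 0.0, -0.4]
gripper_width: 0.0
t 7.35 az 100.5 r 37.2 tang -23.9 z 0.0631 F er 0.6 et -0.1 z -0.4 q7 0.84 x [-0. -0. -1.]
```

View pics/scene5.png

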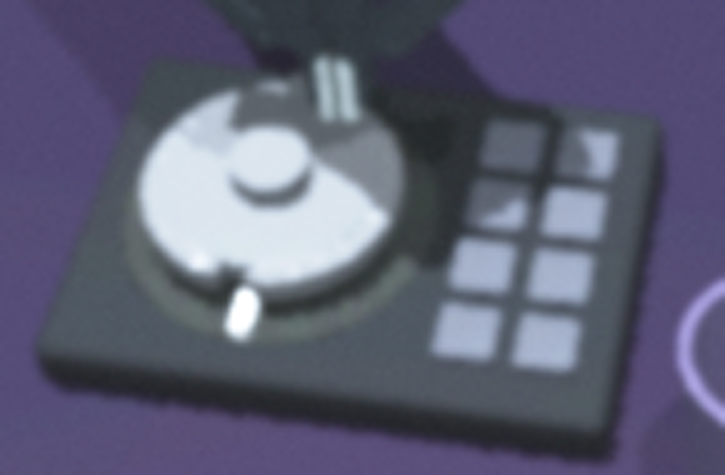

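```bash
python3 - <<'E'
from h import *
c=np.load("pics/scene5.npz");im=c['p'][195:245,180:230,::-1]
cv2.imwrite("pics/s5z.png",cv2.resize(im,None,fx=12,fy=12,interpolation=cv2.INTER_CUBIC))
# where the notch top corners/mid should be per angle, in zoom px
for a in (0,2,4,6,8):
    t=np.radians(a);u=np.array([np.cos(t),np.sin(t)]);w=np.array([-u[1],u[0]])
    print(a,[((proj(c,np.append(np.array([.572,.081])+r*u+s*w,.056))-[180,195]+.5)*12).round() for r,s in((.0545,-.0065),(.0545,.0065),(.046,0))])
for r in(.0485,.0545,.0665):print('pin',[((proj(c,np.array([.572+r*np.cos(np.radians(6.4)),.081+r*np.sin(np.radians(6.4)),.04]))-[180,195]+.5)*12).round()])
E
```

```text
0 [array([217., 296.]), array([289., 312.]), array([271., 266.])]
2 [array([227., 299.]), array([300., 314.]), array([280., 268.])]
4 [array([237., 302.]), array([311., 315.]), array([289., 269.])]
6 [array([248., 305.]), array([322., 315.]), array([298., 271.])]
8 [array([258., 307.]), array([333., 316.]), array([308., 272.])]
pin [array([308., 340.])]
pin [array([298., 367.])]
pin [array([280., 424.])]
```

View pics/s5z.png

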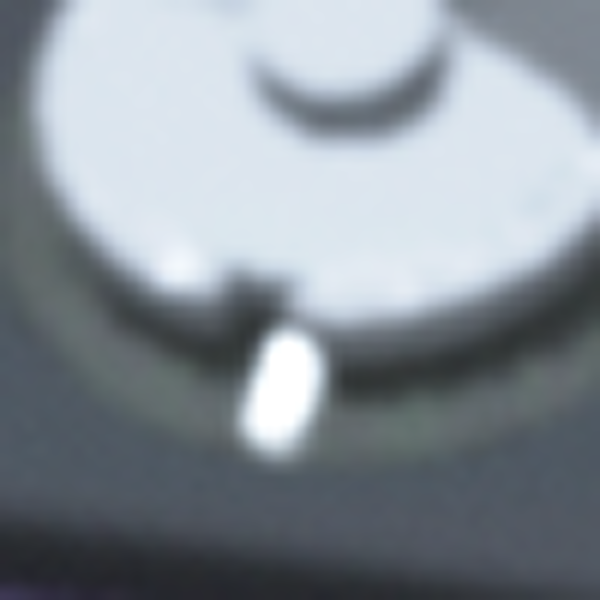

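```bash
python3 -m jog '0 2.2 -3.7 -0.9 0 0 0;0 0 0 0 0 0 0';python3 st.py;python3 -m jog '0 0 3 0 0 0 0;0 0 8 0 0 0 0;-20 0 0 0 0 0 0;-40 0 0 0 0 0 0;-40 0 0 0 0 0 0'; python3 -m jog '-20 0 40 0 0 0 0;0 0 40 0 0 0 0;0 0 40 0 0 0 0;0 0 0 0 0 0 0';python3 st.py;  python3 shot.py scene 6;python3 shot.py top 6; python3 shot.py wrist 6
python3 - <<'E'
from h import *
c=np.load("pics/scene6.npz");im=c['p'][195:245,180:230,::-1]
cv2.imwrite("pics/s6z.png",cv2.resize(im,None,fx=12,fy=12,interpolation=cv2.INTER_CUBIC))
E
```

```text
t: 7.6
eef_pos: [0.5298, 0.0941, 0.0632]
tool_rot: [-0.426, 0.564, -0.426, -0.564]
contact_force: [-0.7, -0.1, 0.8]
gripper_width: 0.003
t 7.60 az 105.8 r 37.0 tang -24.1 z 0.0632 F er 0.7 et -0.1 z 0.8 q7 0.93 x [-0. -0. -1.]
t: 8.1
eef_pos: [0.5256, 0.1059, 0.1641]
tool_rot: [0.425, -0.564, 0.426, 0.565]
contact_force: [1.1, -0.4, -0.1]
gripper_width: -0.002
t: 8.5
eef_pos: [0.4904, 0.2275, 0.1848]
tool_rot: [0.425, -0.566, 0.422, 0.567]
contact_force: [-0.2, -0.1, -0.0]
gripper_width: 0.001
t 8.50 az 106.5 r 36.7 tang -163.7 z 0.1848 F er 0.2 et 0.1 z -0.0 q7 0.83 x [ 0.001  0.004 -1.   ]
```

View pics/s6z.png

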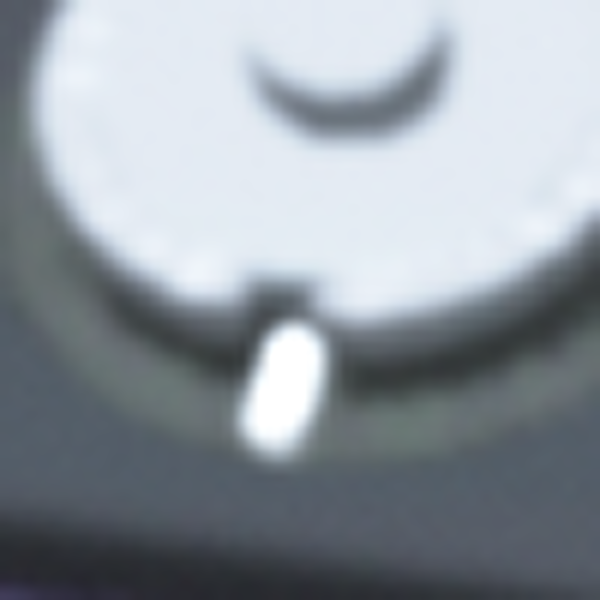

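View pics/wrist6.png

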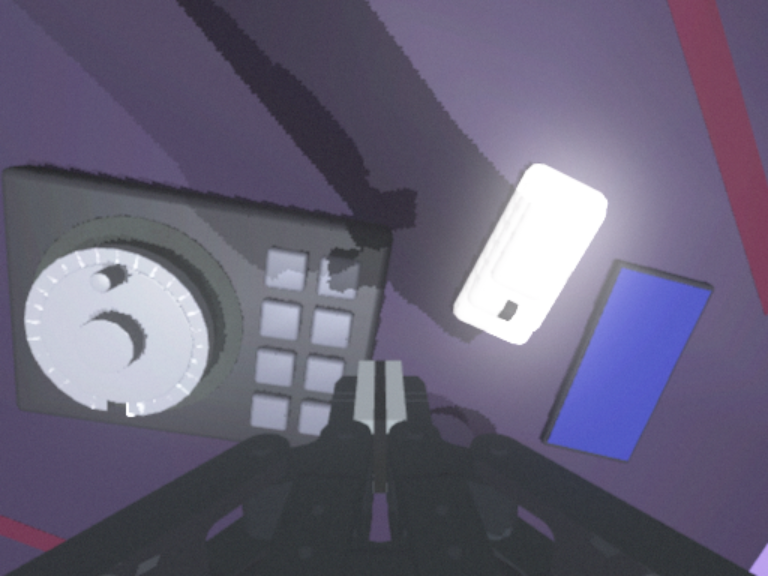

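View pics/top6.png

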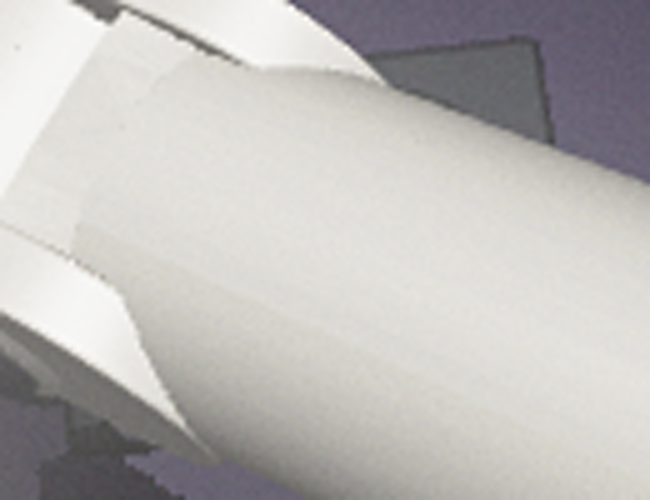

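```bash
python3 - <<'E'
from h import *
c=np.load("pics/wrist6.npz");g=lambda x,y,z:ray(c,x/1.5-.17,y/1.5-.17,z)
ce=g(106,343,.070)
for n,a in dict(cap=(106,343,.07),post=(101.5,283,.074),notch=(119,404,.056),k8=(271,411,.037),k5=(287,269,.037)).items():
    p=g(*a);d=p-ce;print(n,p.round(4),'r %.1f ang %.1f'%(1e3*np.hypot(d[0],d[1]),np.degrees(np.arctan2(d[1],d[0]))))
for r in(.0485,.0665):print('pin',proj(c,np.array([.572+r*np.cos(np.radians(6.4)),.081+r*np.sin(np.radians(6.4)),.04]))*1.5)
im=c['p'][120:300,0:180,::-1];cv2.imwrite("pics/w6z.png",cv2.resize(im,(600,600),interpolation=cv2.INTER_CUBIC))
E
```

```text
cap [0.5693 0.0812 0.07  ] r 0.0 ang 0.0
post [0.532  0.0768 0.074 ] r 37.6 ang -173.2
notch [0.6175 0.0873 0.056 ] r 48.6 ang 7.1
k8 [0.6086 0.1789 0.037 ] r 105.2 ang 68.1
k5 [0.5082 0.1673 0.037 ] r 105.5 ang 125.4
pin [129.26084372 394.11409871]
pin [128.9049696  417.47920791]
```

View pics/w6z.png

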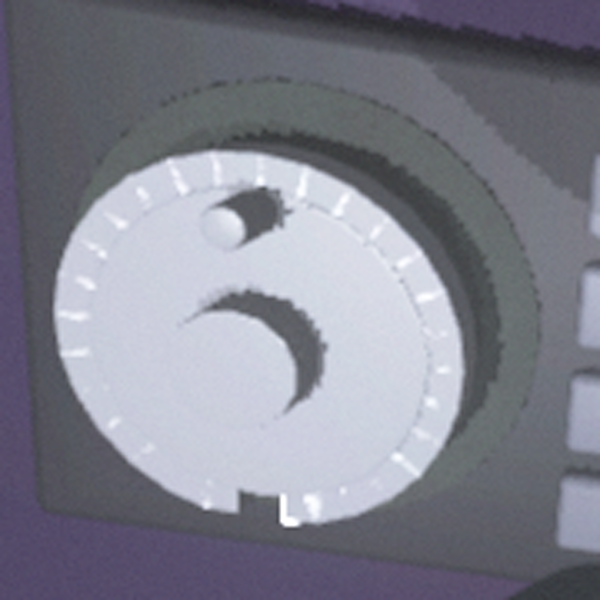

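Post at 186.8°, notch at 7.1° and pin/key direction at about 6.5° agree to within about 0.5°, inside the ±3.9° margin. Next I'll move above the cap.

```bash
python3 - <<'E'
from h import *
goto(np.array([.571,.081,.085]),106.4)
E
```

```text
t 8.65 pos [0.4932 0.2203 0.1831] F [ 0.1 -0.5  0. ] q [ 0.3   0.54 -1.09  1.88  0.55  1.07  0.83]
z az 106.01 x [-0.    -0.001 -1.   ]
shift [  98.2  -36.4 -155.3] turn [-0.065 -0.006 -0.002]
```

```bash
python3 -m jog '0 -9 -30 0 0 0 0;0 -9 -40 0 0 0 0;0 -9 -40 0 0 0 0;0 -9 -35 0 0 0 0;0 0 -10 0 0 0 0';python3 -m jog '30 0 0 0 0 0 0;30 0 0 0 0 0 0;25 0 0 0 0 0 0;0 0 0 0 0 0 0'
python3 - <<'E'
from h import *
goto(np.array([.571,.081,.072]),106.4)
E
python3 shot.py scene 7
```

```text
t: 9.15
eef_pos: [0.5732, 0.0742, 0.1822]
tool_rot: [-0.428, 0.563, -0.429, -0.562]
contact_force: [-0.0, -0.5, 0.3]
gripper_width: 0.002
t: 9.55
eef_pos: [0.5683, 0.0791, 0.0949]
tool_rot: [0.424, -0.563, 0.428, 0.566]
contact_force: [-0.8, 0.9, -0.5]
gripper_width: -0.001
t 9.55 pos [0.5683 0.0791 0.0949] F [-0.8  0.9 -0.5] q [ 0.46  0.69 -0.97  1.86  0.69  0.98  1.03]
z az 105.91 x [-0.006 -0.002 -1.   ]
shift [22.9 -3.2  1. ] turn [-0.082  0.003 -0.062]
```

View pics/scene7.png

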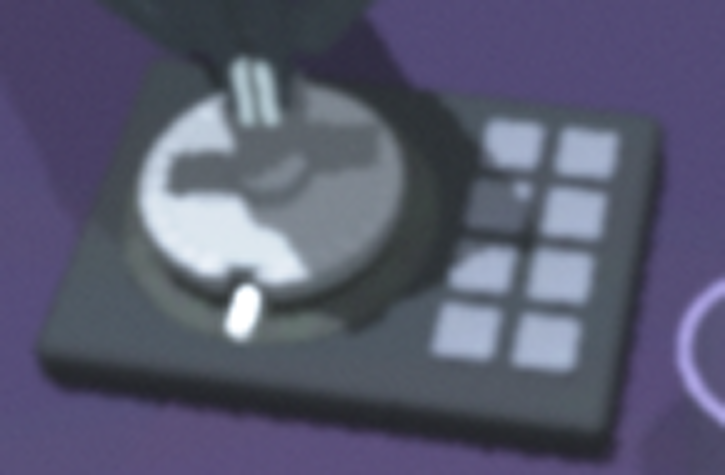

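The tip hangs over the cap, and the notch at (240,275) is in line with the pin. Next I'll press down in small rows.

```bash
python3 -m jog '10 -3 1 0 0 0 0;7 0 0 0 0 0 0;3 0 0 0 0 0 0;2 0 0 0 0 0 0;0 0 0 0 0 0 0'; python3 st.py;python3 -m jog '2 0 0 0 0 0 0;2 0 0 0 0 0 0;0 0 0 0 0 0 0';python3 -m jog '2 0 0 0 0 0 0;2 0 0 0 0 0 0;0 0 0 0 0 0 0'; python3 st.py
```

```text
t: 10.1
eef_pos: [0.5734, 0.0829, 0.0763]
tool_rot: [-0.425, 0.565, -0.425, -0.565]
contact_force: [0.5, 0.8, -0.6]
gripper_width: 0.003
t 10.10 az 106.0 r -1.9 tang -1.5 z 0.0763 F er -0.7 et -0.6 z -0.6 q7 1.00 x [ 0. -0. -1.]
t: 10.4
eef_pos: [0.5733, 0.0828, 0.0721]
tool_rot: [0.425, -0.565, 0.426, 0.565]
contact_force: [-0.4, -0.2, -0.0]
gripper_width: -0.002
t: 10.7
eef_pos: [0.5736, 0.083, 0.0683]
tool_rot: [-0.426, 0.565, -0.425, -0.565]
contact_force: [0.2, 0.6, 0.0]
gripper_width: -0.006
t 10.70 az 106.0 r -2.1 tang -1.5 z 0.0683 F er -0.3 et -0.5 z 0.0 q7 1.00 x [ 0.  0. -1.]
```

```bash
for r in 1; do python3 -m jog '1 0 0 0 0 0 0;1 0 0 0 0 0 0;0 0 0 0 0 0 0';python3 -m jog '1 0 0 0 0 0 0;1 0 0 0 0 0 0;0 0 0 0 0 0 0';python3 -m jog '1 0 0 0 0 0 0;1 0 0 0 0 0 0;0 0 0 0 0 0 0'; done
```

```text
t: 11.0
eef_pos: [0.5735, 0.083, 0.0664]
tool_rot: [-0.426, 0.565, -0.425, -0.565]
contact_force: [-0.1, -0.1, 3.3]
gripper_width: -0.0
t: 11.3
eef_pos: [0.5736, 0.083, 0.0643]
tool_rot: [-0.426, 0.565, -0.425, -0.565]
contact_force: [0.2, 0.3, 2.5]
gripper_width: -0.0
t: 11.6
eef_pos: [0.5735, 0.0829, 0.0622]
tool_rot: [-0.426, 0.565, -0.425, -0.565]
contact_force: [1.1, 0.0, 3.2]
gripper_width: -0.004
```

```bash
python3 -m jog '1 0 0 0 0 0 0;1 0 0 0 0 0 0;0 0 0 0 0 0 0';python3 -m jog '1 0 0 0 0 0 0;1 0 0 0 0 0 0;0 0 0 0 0 0 0';python3 -m jog '1 0 0 0 0 0 0;1 0 0 0 0 0 0;0 0 0 0 0 0 0'
```

```text
t: 11.9
eef_pos: [0.5735, 0.0829, 0.0602]
tool_rot: [-0.426, 0.565, -0.425, -0.565]
contact_force: [0.7, 0.5, 3.2]
gripper_width: 0.002
t: 12.2
eef_pos: [0.5737, 0.0831, 0.0599]
tool_rot: [-0.425, 0.565, -0.426, -0.564]
contact_force: [-3.3, -1.9, 18.8]
gripper_width: -0.004
t: 12.5
eef_pos: [0.5739, 0.0831, 0.0598]
tool_rot: [-0.425, 0.566, -0.426, -0.564]
contact_force: [-8.6, -4.4, 35.1]
gripper_width: -0.001
```

Hard stop at z = 0.060, exactly the cap height when home. I'll retreat and check.

```bash
python3 -m jog '-3 0 0 0 0 0 0;-3 0 0 0 0 0 0;-10 0 0 0 0 0 0;-30 0 0 0 0 0 0;-40 0 0 0 0 0 0';python3 -m jog '-40 0 0 0 0 0 0;0 0 50 0 0 0 0;0 0 50 0 0 0 0;0 0 50 0 0 0 0;0 0 0 0 0 0 0';python3 -m jog '0 0 0 0 0 0 0;0 0 0 0 0 0 0';python3 shot.py scene 8;python3 shot.py wrist 8;python3 - <<'E'
from h import *
c=np.load("pics/wrist8.npz")
def at(P):
    u,v=np.round(proj(c,np.array(P))).astype(int);Z=np.median(c['d'][v-1:v+2,u-1:u+2]);return (c['T']@np.array([(u-c['cx'])/c['fx']*Z,-(v-c['cy'])/c['fy']*Z,-Z,1]))[:3].round(4),(u,v)
print('cap',at([.5725,.081,.06]))
for a in(60,120,240,300):
    print(a,at([.5725+.033*np.cos(np.radians(a)),.081+.033*np.sin(np.radians(a)),.046]))
print('deck',at([.6,.16-.005,.03]),at([.63,.145,.03]))
im=c['p'];print(im.shape)
E
```

```text
t: 13.0
eef_pos: [0.5717, 0.0823, 0.1415]
tool_rot: [0.424, -0.564, 0.426, 0.566]
contact_force: [0.6, 0.2, -0.1]
gripper_width: 0.002
t: 13.5
eef_pos: [0.5278, 0.2357, 0.1839]
tool_rot: [0.423, -0.566, 0.421, 0.569]
contact_force: [-0.4, 0.8, 0.4]
gripper_width: -0.003
t: 13.7
eef_pos: [0.5323, 0.2257, 0.1819]
tool_rot: [-0.425, 0.565, -0.426, -0.564]
contact_force: [0.0, -1.7, -0.7]
gripper_width: -0.0
cap (array([0.5728, 0.081 , 0.0594]), (np.int64(77), np.int64(186)))
60 (array([0.5885, 0.1095, 0.046 ]), (np.int64(114), np.int64(206)))
120 (array([0.5563, 0.1099, 0.0458]), (np.int64(120), np.int64(173)))
240 (array([0.556 , 0.0521, 0.0454]), (np.int64(54), np.int64(155)))
300 (array([0.5889, 0.0527, 0.0457]), (np.int64(51), np.int64(190)))
deck (array([0.6002, 0.1548, 0.0297]), (np.int64(165), np.int64(223))) (array([0.63  , 0.1453, 0.0299]), (np.int64(150), np.int64(247)))
(384, 512, 3)
```

View pics/scene8.png

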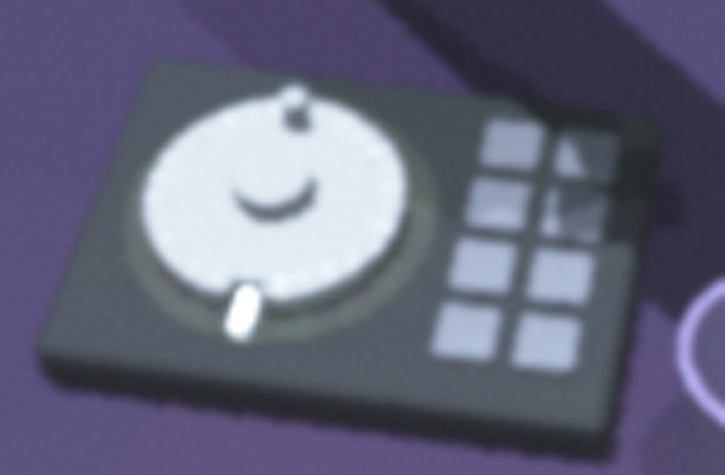

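View pics/wrist8.png

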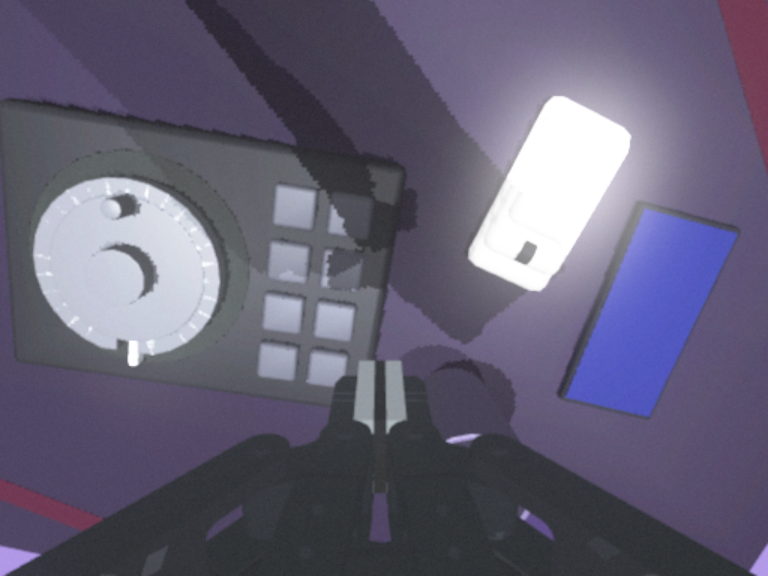

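The pin stands in the notch at (133,350). The disc face is level at 45.4–46.0 mm (46 expected), and the cap is at 59.4 mm (60 expected).

```bash
python3 -m jog '-20 0 0 0 0 0 0;0 0 0 0 0 0 0;0 0 0 0 0 0 0'; python3 -c "
from station import bot
print(bot.hand_in())"
```

```text
t: 14.1
eef_pos: [0.5326, 0.2261, 0.2023]
tool_rot: [-0.426, 0.565, -0.426, -0.564]
contact_force: [0.5, -0.7, 0.2]
gripper_width: 0.001
the job is handed in; nothing more can be done
None
```

The dial is fully home over the pin, and I handed the job in at about 14 s; no verdict was reported.

- **Turning:** I pushed the finger post counter-clockwise about 105° with the shut fingertips. The notch then measured 7.1° against about 6.5° for the pin, within the ±3.9° margin.
- **Pressing:** I pressed the centre cap straight down until it stopped hard at z = 0.060 m, the cap's height when home, with about 35 N of push at the end.
- **Last checks:**
  - The disc face was level at 45.4–46.0 mm (46 expected).
  - The cap was at 59.4 mm (60 expected).
  - The pin was visible inside the notch.
  - The arm ended about 0.2 m above the desk, touching nothing.
- **Mug, mouse and phone:** I never went near them at their height, but I did not re-measure their positions at the end.
- **Disagreements:**
  - Single-view position estimates differed by up to about 10 mm for the cap (scene camera against wrist camera). I used the top and wrist values.
  - The cap's first contact came about 2 mm lower than the nominal 70 mm.

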